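# Shut off the pressure and stand the soil cell on its pedestal

## Robot

A 6-joint arm with a two-finger parallel gripper is mounted at the origin on the work surface. World frame = base frame: x ahead of the robot, y to its left, z up, the work surface at z = 0. Lengths are in m, angles in rad, forces in N, time in s.
With the tool pointing down it reaches from about 0.35 to 0.875 m from the base axis. Payload 4.2 kg.
Tool frame: the origin (TCP) lies on the centre line of the jaws, within the pads' length; the fingertips stand 11 mm ahead of it and the grasp point (between the pads) lies 8 mm behind it; z points along the fingers, y is the line along which they close (so a half turn about z gives the same grasp; the last joint's range is limited). The gripper opens to 85 mm and grips with 20 to 120 N. Pads are 22 mm wide; open, the fingers measure 114 mm over their backs; the gripper's body (76 mm by 85 mm) begins 54 mm behind the grasp point. The pads swing forward as they close: fully open they stand 13 mm farther back than shut.
Start: joints at [0.259, 0.385, 0.008, 0, -1.194, -0.259], TCP at [0.625, 0, 0.242] pointing down, gripper open.
Joint ranges: [-3.14, 3.14], [-1.21, 2.06], [-1.07, 1.41], [-3.16, 2.05], [-2.99, -0.16], [-3.1, 3.1]. Speed limits (rad/s): [2.79, 2.79, 3.14, 3.14, 3.14, 3.14].

## Interface

Orientations are given as [roll, pitch, yaw] about the fixed x, y, z axes, in that order (R = Rz(yaw) Ry(pitch) Rx(roll)).
In Python, from cell import robot, eyes, spotter gives the robot as it stands.
- The arm moves only by the tool drive_tool, never from a script. Its argument "targets" is a list of rows, each an object of numbers: "x", "y", "z": the shift along the tool's x, y, z in units of 0.5 m (1.0 is 0.5 m); "rx", "ry", "rz": the turn, a rotation vector about the tool's x, y, z in units of pi rad (1.0 is pi rad); "claw": the opening, from -1 (shut) to 1 (fully open). A call has 1 to 8 rows; each row is the pose to reach, as a shift and turn from the pose commanded when the call began, along the tool's axes at that moment, turning the shorter way round; what a row does not reach only later rows make up. A row lasts 1/8 s, in which the tool goes at most 62.5 mm and 10.7 degrees, less where a joint would pass 70% of its speed; a pose out of reach is approached as far as the arm can. A call with a number of a shift or a turn outside -1 to 1 is refused whole. A call with a gripper value outside its range is refused whole. The fingers move at their own pace and stop on an object; "newtons" is the grip in N (left out, the last holds). Time passes only in rows, so rows that repeat a pose let the fingers close. It gives the time, the measured TCP pose, the force, the opening and the grip force at its end, in the units of the state.
- robot.get_state(): the state, without advancing time (a new reading comes with each control period).
- eyes.camera(name): name is "scene" or "side" or "wrist"; returns a dict with "frame" (384x512x3 uint8, red, green, blue), "range_z" (384x512 float32, m along the optical axis (not along the pixel's ray), 0 where there is no reading), "fx", "fy", "cx", "cy" (pixels), "world_to_cam" (4x4, takes a point from world to camera coordinates); the wrist camera has in their place "hand_eye" (4x4, takes a point from camera to tool coordinates, whose origin is the TCP and whose axes are the flange's). Camera axes: x right, y down, z forward; pixel columns grow to the right and rows downward; lengths in m; the calibration is good to about 2 mm. A picture is of the moment at which its call begins: read the wrist's pose just before it.
- robot.hand_in(): hands the job in; it is judged then, once.
Trained networks look in a picture, given as the dict that the camera call returned (one of the last four; its "shot" number tells which), for a name from the list of things; names that differ only in an ending like _2 or _b are one class to them, and where a whole thing is asked for, a point or a joint stands for the part that bears it (a point fixed in the world has none). Each returns a list of dicts, best first, with "confidence" (0 to 1); they miss things now and then, are a little off and sometimes report something else, mostly with a low value. They report only what shows in the picture. A call takes as long as a camera call. They do not tell look-alikes from the thing itself.
- spotter.outline_of(picture, query): "region" (384x512 bool, what is visible of it).
- spotter.landmark_of(picture, query): "xyz" ([x, y, z] in m, in the coordinates of the camera as it stood for that picture, good to about 4 mm: a listed point, or the origin of a listed thing).
The state is a dict: "time_s": time; "joint_pos": joint angles; "qd": joint speeds; "joint_efforts": joint torques, N m; "tool_pos": TCP position; "tcp_rot": TCP orientation; "ft_force": force on the tool from outside, world axes, zero at the start; "torque": the same for the moment, N m; "opening": finger opening in m; "finger_force": force on a finger pad.
Only numpy, scipy, OpenCV 4.12 (cv2) and the standard library are available. Lean on these libraries where they do the work, as an engineer would, in place of code of your own. Each camera call takes 0.05 s, during which the arm holds its last target. There are 200 camera calls.

## Task

First turn the yellow pressure knob fully anticlockwise to its stop. Then lay the soil cell in the blue sloped rest with its red head at the high end and its base down against the foot stop, let go, take it again by the red head, and stand it upright and centred on the narrow brass pedestal, head up, and let go. Set the cell down gently both times, letting go only once it is supported; leave the pressure off and leave the bottle, tin and wrench where they are.

Things in the scene. Friction and masses are not known exactly. Their poses are not given: they have to be found in the camera images.
- cell: Loose soil cell lying on its side, 150 mm long, about 0.34 kg. Origin: centre of the base face; z runs along it to the red head; x, y square to flanges and head. Along z in mm: white base flange 56 x 56 (0 to 12), brown soil-filled tube 44 in diameter (12 to 102), top flange 56 x 56 (102 to 114), red head 30 x 30 (114 to 150). Mass centre near z = 73.
- cell_head (a point): Centre of the outer end of the cell's red head, 150 mm from the cell's origin along its z. Axes as the cell.
- rest: Fixed blue trough sloped 45 degrees on a foot 100 x 150 x 10 mm; rises to its own +y. Origin: centre of the foot on the bench, z up. Floor 80 wide, 130 long; foot stop 30 high at the low end; two cheeks 20 high, 68 apart, along the lowest 24 mm only. Floor meets foot stop at y -50, z 22 mm; the floor's upper edge is at y 42, z 114.
- rest_seat (a point): Where the cell's origin lies when the cell is seated in the rest (on the floor, base against the foot stop, midway between the cheeks): rest x 0, y -69.8, z 41.8 mm. Axes as the rest.
- rest_head (a point): Where cell_head then lies: rest x 0, y 36.3, z 147.9 mm. The seated cell's z axis runs from rest_seat to rest_head (45 degrees up, towards the rest's +y). Axes as the rest.
- station: Fixed white base plate 240 x 110 x 14 mm carrying a round brass pedestal (44 mm in diameter, 60 mm tall, at x = +70 mm) and the pressure knob (at x = -65 mm). Origin: centre of its underside on the bench, z up.
- pedestal_top (a point): Centre of the pedestal's flat top, 74 mm above the bench. Axes as the station.
- pressure_grip (a point): On the knob's vertical axis, at the height to grip it. The yellow knob has a straight bar grip across its top; the point's axes turn with it, the bar lies along the point's x.
- pressure (a joint): Knob angle in rad: 0 is fully anticlockwise seen from above (off, end stop); it grows clockwise to 2.4. It stays where it is left and turns with little effort.
- bottle: Bystander: white bottle with red cap, 60 mm in diameter, 160 mm tall, standing. Origin: centre of its underside.
- tin: Bystander: aluminium sample tin, 68 mm in diameter, 55 mm tall, standing. Origin: centre of its underside.
- wrench: Bystander: steel wrench lying flat along its own x. Origin: centre of its underside.
There are look-alikes about, which are no part of the job. What is shaped like the cell but green is not meant.

How it is judged:
On the way, in this order (a step that is already met when the one before it is completed fails the run):
1. the pressure knob is turned fully anticlockwise to its stop, the cell not yet lifted (value of joint pressure below 0.07 rad and height (world z) of cell below 0.05 m), for 0.1 s.
2. the cell lies at rest in the sloped rest, head at the high end, base against the foot stop, released (distance between cell and rest_seat below 0.018 m and distance between cell_head and rest_head below 0.018 m and linear speed of cell below 0.02 m/s and contact force between cell and the fingers below 0.1 N), for 0.2 s.
3. the cell is held by its head, lifted clear of the rest (distance between the grasp point and cell_head below 0.05 m and contact force between cell and the fingers above 1 N and contact force between cell and rest below 0.1 N and height (world z) of cell above 0.06 m), for 0.1 s.
At the end, for the whole second after the job is handed in: The cell stands still, released, on the brass pedestal, red head up, within 3.4 degrees of upright, its base centre within 10 mm of the pedestal's centre and within 4 mm of its top in height; the pressure knob is within 0.1 rad of its anticlockwise stop (horizontal distance between cell and pedestal_top below 0.01 m and z of cell in the frame of pedestal_top between -0.004 and 0.004 m and angle between cell's own z axis and vertical below 0.06 rad and linear speed of cell below 0.02 m/s and angular speed of cell below 0.1 rad/s and value of joint pressure below 0.1 rad); the robot touches nothing.
It fails at once if the bottle, tin or wrench is moved more than 30 mm (distance of any of bottle, tin, wrench from where it was at the start of the episode above 0.03 m).
It fails at once if the bottle or tin is tipped over (angle between any of bottle, tin's own z axis and vertical above 0.4 rad).
It fails at once if the cell falls: it is out of the fingers and moving faster than 0.4 m/s (contact force between cell and the fingers below 0.05 N and linear speed of cell above 0.4 m/s).
It fails at once if the cell is banged on the station or the rest (over 90 N) (contact force between cell and station above 90 N or contact force between cell and rest above 90 N).
It also fails if it takes over 64 s, if anything falls off the work surface, if the arm or the gripper's body presses on something with over 40 N, if the wrist force passes 120 N, or if a joint passes its speed limit or range.

## Working session

There is one attempt and no reset: what is moved stays moved. The work goes in short steps, Python scripts to look and compute and a tool call to move; the robot and the scene stay as the last step left them, time stands still between calls to the robot, and variables do not carry over. Pictures are saved under pics/ and viewed, at most 10 in all, crops included, and the job is handed in when it is done.

Besides the shell and the picture viewer there is one more tool, called after "Request:" as name(argument=value, ...), one argument or row to a line, values as JSON. drive_tool: Moves the arm, as the interface text tells. Its arguments: {"type":"object","properties":{"targets":{"type":"array"},"newtons":{"type":"number"}},"required":["targets"]}

```bash
ls; mkdir -p pics
cat > h.py <<'E'
import numpy as np, cv2
from scipy.spatial.transform import Rotation as R
from cell import robot, eyes, spotter
def toolT(s):
    T=np.eye(4); T[:3,:3]=R.from_euler('xyz',s['tcp_rot']).as_matrix(); T[:3,3]=s['tool_pos']; return T
def shot(n):
    s=robot.get_state(); p=eyes.camera(n)
    p['c2w']=toolT(s)@p['hand_eye'] if n=='wrist' else np.linalg.inv(p['world_to_cam'])
    return p
def w(p,x): return (p['c2w']@np.r_[x,1])[:3]
def cloud(p,m=None):
    z=p['range_z']; v,u=np.nonzero((z>0)&(m if m is not None else True)); d=z[v,u]
    c=np.c_[(u-p['cx'])/p['fx']*d,(v-p['cy'])/p['fy']*d,d]
    return c@p['c2w'][:3,:3].T+p['c2w'][:3,3],p['frame'][v,u].astype(float)
E
python3 - <<'E'
from h import *
np.set_printoptions(precision=4,suppress=True)
s=robot.get_state(); print(s['tool_pos'],s['tcp_rot'],s['time_s'])
ims=[]
for n in ['scene','side']:
    p=shot(n); ims.append(p['frame'])
    for q in ['cell','cell_head','rest','rest_seat','rest_head','station','pedestal_top','pressure_grip','bottle','tin','wrench']:
        for r in spotter.landmark_of(p,q)[:3]:print(n,q,w(p,r['xyz']),round(r['confidence'],2))
    np.savez('/tmp/'+n,**{k:p[k] for k in ['frame','range_z','fx','fy','cx','cy','c2w']})
cv2.imwrite('pics/a.png',cv2.resize(np.vstack(ims),(800,1200))[:600,:,::-1])
cv2.imwrite('pics/b.png',cv2.resize(ims[1],(800,600))[:,:,::-1])
E
```

```text
pics
[0.6244 0.     0.2412] [ 3.1394 -0.0001 -1.571 ] 0.0
scene cell [ 0.5311 -0.3402  0.0234] 0.73
scene cell [ 0.4716 -0.3953  0.0266] 0.72
scene cell_head [ 0.3235 -0.3711  0.0285] 0.78
scene cell_head [ 0.5899 -0.2061  0.0259] 0.66
scene cell_head [ 0.4716 -0.1379  0.028 ] 0.54
scene rest [ 0.5619  0.0164 -0.0072] 0.93
scene rest_seat [ 0.5575 -0.0517  0.0369] 0.95
scene rest_head [0.5629 0.0506 0.1471] 0.88
scene station [ 0.5408  0.2673 -0.0029] 0.9
scene pedestal_top [0.61   0.256  0.0716] 0.85
scene pressure_grip [0.4796 0.2812 0.05  ] 0.77
scene bottle [0.7803 0.07   0.0005] 0.81
scene tin [ 0.7896 -0.1369 -0.003 ] 0.89
scene tin [ 0.6897 -0.3244  0.0003] 0.66
scene wrench [ 0.688  -0.3246  0.0004] 0.57
side cell [ 0.5332 -0.3403  0.0266] 0.9
side cell [ 0.4673 -0.3942  0.0313] 0.79
side cell [ 0.3473 -0.2204  0.0313] 0.75
side cell_head [ 0.5854 -0.2104  0.0299] 0.87
side cell_head [ 0.4702 -0.1404  0.0285] 0.73
side cell_head [ 0.3208 -0.3698  0.0271] 0.57
side rest [ 0.5611  0.0197 -0.0008] 0.67
side rest_seat [ 0.5532 -0.0483  0.045 ] 0.65
side rest_head [0.562  0.0555 0.1486] 0.62
side station [ 0.5378  0.2697 -0.0008] 0.89
side pedestal_top [0.6037 0.2565 0.0723] 0.58
side bottle [ 0.7777  0.0713 -0.    ] 0.65
side bottle [ 0.5592  0.0201 -0.0006] 0.44
side tin [ 0.7882 -0.1357  0.0008] 0.69
side wrench [ 0.6915 -0.32    0.0003] 0.52
side wrench [0.6063 0.2581 0.0732] 0.26
```

View pics/a.png

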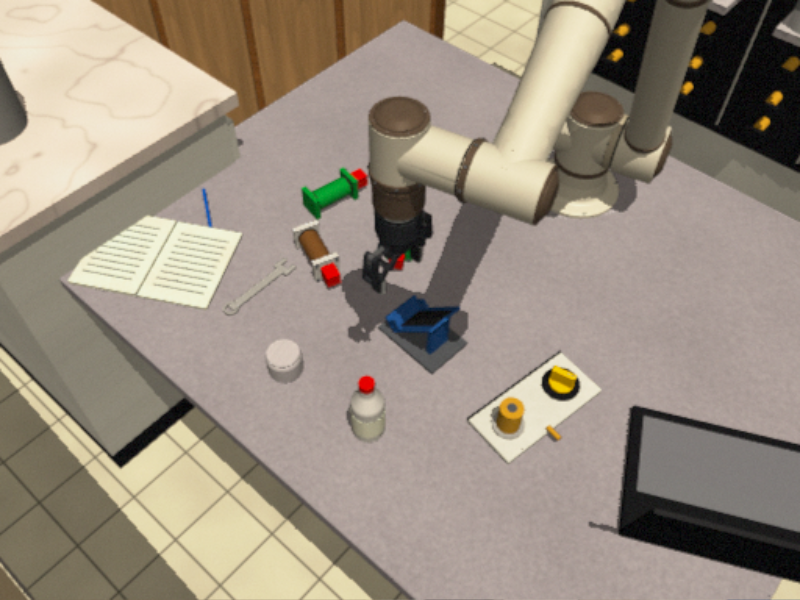

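View pics/b.png

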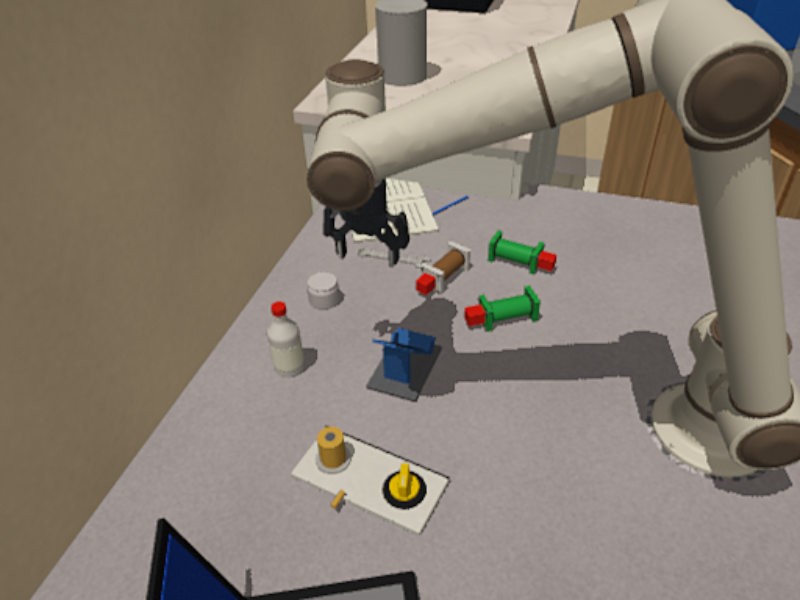

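The brown cell lies at (315,255) in the scene view with its red head at (331,274); the green look-alikes are at (335,190) and behind the gripper. The rest is at (428,330), the pedestal at (510,415) and the knob at (562,382). Now I refine these from the depth clouds.

Run:
```python
from h import *
np.set_printoptions(precision=4,suppress=True)
for n in ['scene','side']:
    p=dict(np.load('/tmp/%s.npz'%n)); P,c=cloud(p); r,g,b=c.T
    near=lambda x,y,d:np.hypot(P[:,0]-x,P[:,1]-y)<d
    print(n,'bench',np.median(P[near(.56,-.12,.05)&(P[:,2]<.02),2]))
    y=(r>120)&(g>90)&(b<90)&near(.48,.281,.05)&(P[:,2]>.0)
    Q=P[y]; print('knob z',np.percentile(Q[:,2],[5,50,90,99]),len(Q))
    Q=Q[Q[:,2]>np.percentile(Q[:,2],99)-.008]
    print(' bar',cv2.minAreaRect((Q[:,:2]*1000).astype(np.float32)))
    Q=P[near(.607,.256,.03)&(P[:,2]>.06)]; print('ped',np.median(Q[:,2]),cv2.minEnclosingCircle((Q[:,:2]*1000).astype(np.float32)),cv2.minAreaRect((Q[:,:2]*1000).astype(np.float32)),len(Q))
    Q=P[near(.54,.268,.14)&(P[:,2]>.009)&(P[:,2]<.02)&(r>150)&(b>130)]; print('plate',np.median(Q[:,2]),cv2.minAreaRect((Q[:,:2]*1000).astype(np.float32)))
    Q=P[near(.56,.018,.1)&(P[:,2]>.006)&(P[:,2]<.014)]; print('foot',cv2.minAreaRect((Q[:,:2]*1000).astype(np.float32)))
    h=(r>140)&(g<80)&(b<80)&near(.58,-.215,.05); Q=P[h]; print('head',len(Q),np.percentile(Q[:,2],[5,95]),cv2.minAreaRect((Q[:,:2]*1000).astype(np.float32)))
    Q=P[h&(P[:,2]>.036)]; print('head top',len(Q),np.median(Q[:,2]),cv2.minAreaRect((Q[:,:2]*1000).astype(np.float32)))
    t=(r>g+25)&(g>b+8)&(r<180)&near(.555,-.275,.08)&(P[:,2]>.01);Q=P[t]
    print('tube',len(Q),Q.mean(0),np.percentile(Q[:,2],95),cv2.minAreaRect((Q[:,:2]*1000).astype(np.float32)))
```

```text
scene bench -0.0016069998418097864
knob z [0.0217 0.0383 0.0569 0.0599] 228
 bar ((479.5242004394531, 279.7584533691406), (17.54811668395996, 43.592838287353516), 15.588379859924316)
ped 0.07184651001571574 ((612.0282592773438, 255.7242889404297), 23.756166458129883) ((610.5753784179688, 255.45526123046875), (44.779685974121094, 41.63883972167969), 40.383323669433594) 209
plate 0.012913446477206936 ((542.5084838867188, 269.2315368652344), (109.23006439208984, 241.26914978027344), 79.57553100585938)
foot ((575.921875, 16.776336669921875), (159.5400390625, 150.94696044921875), 71.16744232177734)
head 119 [0.0217 0.0448] ((584.3622436523438, -216.79428100585938), (43.50165557861328, 29.395313262939453), 71.66962432861328)
head top 86 0.04147254358981156 ((584.280029296875, -217.11709594726562), (43.95024490356445, 28.735706329345703), 69.32723236083984)
tube 237 [ 0.559  -0.2885  0.0437] 0.051190078314824694 ((564.1920776367188, -267.0375671386719), (138.11691284179688, 39.015357971191406), 71.24041748046875)
side bench -0.0010182690456547183
knob z [0.022  0.0288 0.0572 0.0601] 263
 ba
[... 247 characters left out ...]
8594, 43.84562683105469), 19.921510696411133) 230
plate 0.012947915973195112 ((543.4248657226562, 282.4162292480469), (133.71690368652344, 239.60568237304688), 79.80973815917969)
foot ((558.3468627929688, 13.424903869628906), (151.7329864501953, 100.16567993164062), 85.06708526611328)
head 79 [0.0243 0.0449] ((581.7573852539062, -215.15248107910156), (38.493309020996094, 30.3342227935791), 70.50263214111328)
head top 58 0.042032354686676654 ((581.390380859375, -216.18898010253906), (36.294185638427734, 30.3342227935791), 70.50263214111328)
tube 171 [ 0.5467 -0.2861  0.044 ] 0.05040998459533791 ((558.78076171875, -265.25677490234375), (137.9880828857422, 36.96001052856445), 68.68299102783203)
```

Request:
drive_tool(
  targets=[
    {"x":-0.27,"y":-0.22,"z":0.0},
    {"x":-0.47,"y":-0.25,"z":0.0},
    {"x":-0.47,"y":-0.25,"z":0.0},
    {"x":-0.47,"y":-0.25,"z":0.0},
    {"x":-0.47,"y":-0.25,"z":0.0},
    {"x":-0.47,"y":-0.25,"z":0.0},
  ],
)

```text
validation failed for argument at $.ta...
```

Request:
drive_tool(
  targets=[
    {"x":-0.2,"y":0.1,"z":0,"rx":0,"ry":0,"rz":0,"claw":1},
    {"x":-0.4,"y":0.19,"z":0,"rx":0,"ry":0,"rz":0,"claw":1},
    {"x":-0.4,"y":0.19,"z":0,"rx":0,"ry":0,"rz":0,"claw":1},
    {"x":-0.4,"y":0.19,"z":0,"rx":0,"ry":0,"rz":0,"claw":1},
    {"x":-0.4,"y":0.19,"z":0,"rx":0,"ry":0,"rz":0,"claw":1},
    {"x":-0.4,"y":0.19,"z":0,"rx":0,"ry":0,"rz":0,"claw":1},
  ],
)

```text
time_s: 1.95
tool_pos: [0.5301, 0.1998, 0.2424]
tcp_rot: [-3.142, -0.0, -1.571]
ft_force: [-0.8, -0.6, -0.3]
opening: 0.0852
finger_force: 0.0
```

Run:
```python
from h import *
np.set_printoptions(precision=4,suppress=True)
p=shot('wrist'); print(p['c2w'])
for q in ['rest','rest_seat','rest_head','station','pedestal_top','pressure_grip','pressure']:
    for r in spotter.landmark_of(p,q)[:2]:print(q,w(p,r['xyz']),round(r['confidence'],2))
P,c=cloud(p); r,g,b=c.T
near=lambda x,y,d:np.hypot(P[:,0]-x,P[:,1]-y)<d
y=(r>120)&(g>90)&(b<90)&near(.48,.281,.05)
Q=P[y]; print('knob z',np.percentile(Q[:,2],[5,50,90,99]),len(Q)); Q=Q[Q[:,2]>np.percentile(Q[:,2],99)-.01]
print(' bar',cv2.minAreaRect((Q[:,:2]*1000).astype(np.float32)))
Q=P[near(.61,.256,.035)&(P[:,2]>.067)]; print('ped',np.median(Q[:,2]),cv2.minEnclosingCircle((Q[:,:2]*1000).astype(np.float32)),len(Q))
Q=P[near(.54,.268,.14)&(P[:,2]>.009)&(P[:,2]<.02)&(r>150)&(b>130)]; print('plate',np.median(Q[:,2]),cv2.minAreaRect((Q[:,:2]*1000).astype(np.float32)))
cv2.imwrite('pics/c.png',p['frame'][:,:,::-1])
```

```text
[[-1.     -0.0003 -0.0008  0.5296]
 [-0.0005  0.9492  0.3148  0.1196]
 [ 0.0006  0.3148 -0.9492  0.374 ]
 [ 0.      0.      0.      1.    ]]
station [0.5419 0.2684 0.0019] 0.9
pedestal_top [0.6126 0.253  0.0764] 0.92
pressure_grip [0.4772 0.281  0.0503] 0.96Traceback (most recent call last):
  File "<stdin>", line 5, in <module>
ValueError: it knows: bottle, cell, cell_head, pedestal_top, pressure_grip, rest, rest_head, rest_seat, station, tin, wrench
```

Run:
```python
from h import *
np.set_printoptions(precision=4,suppress=True)
p=shot('wrist')
P,c=cloud(p); r,g,b=c.T
near=lambda x,y,d:np.hypot(P[:,0]-x,P[:,1]-y)<d
y=(r>120)&(g>90)&(b<90)&near(.48,.281,.05)
Q=P[y]; print('knob z',np.percentile(Q[:,2],[5,50,90,99]),len(Q)); Q=Q[Q[:,2]>np.percentile(Q[:,2],99)-.006]
print(' bar',cv2.minAreaRect((Q[:,:2]*1000).astype(np.float32)))
Q=P[near(.61,.256,.035)&(P[:,2]>.067)]; print('ped',np.median(Q[:,2]),cv2.minEnclosingCircle((Q[:,:2]*1000).astype(np.float32)),len(Q))
Q=P[near(.54,.268,.14)&(P[:,2]>.009)&(P[:,2]<.02)&(r>150)&(b>130)]; print('plate',np.median(Q[:,2]),cv2.minAreaRect((Q[:,:2]*1000).astype(np.float32)))
cv2.imwrite('pics/c.png',p['frame'][:,:,::-1])
```

```text
knob z [0.0269 0.0286 0.0582 0.0592] 1098
 bar ((477.4900207519531, 279.11907958984375), (13.6688232421875, 43.688941955566406), 12.143861770629883)
ped 0.07380261207732347 ((610.3672485351562, 254.85133361816406), 22.241270065307617) 1547
plate 0.013866609919338746 ((541.6905517578125, 269.68603515625), (105.7848892211914, 238.9411163330078), 79.55396270751953)
```

View pics/c.png

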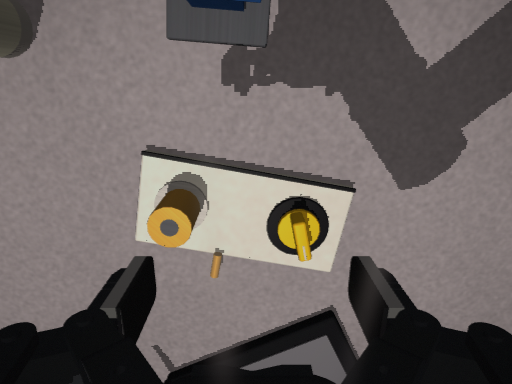

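The wrist view shows the pedestal's top at (170,226) and the knob at (298,232), with its bar nearly along world y (102°). These agree with the plate: pedestal (0.610, 0.255), knob (0.4775, 0.280).

Request:
drive_tool(
  targets=[
    {"x":-0.08,"y":0.05,"z":0.05,"rx":0,"ry":0,"rz":-0.03,"claw":1},
    {"x":-0.16,"y":0.105,"z":0.15,"rx":0,"ry":0,"rz":-0.067,"claw":0.4},
    {"x":-0.16,"y":0.105,"z":0.27,"rx":0,"ry":0,"rz":-0.067,"claw":0.2},
    {"x":-0.16,"y":0.105,"z":0.35,"rx":0,"ry":0,"rz":-0.067,"claw":0},
    {"x":-0.16,"y":0.105,"z":0.392,"rx":0,"ry":0,"rz":-0.067,"claw":0},
    {"x":-0.16,"y":0.105,"z":0.392,"rx":0,"ry":0,"rz":-0.067,"claw":-1},
    {"x":-0.16,"y":0.105,"z":0.392,"rx":0,"ry":0,"rz":-0.067,"claw":-1},
    {"x":-0.16,"y":0.105,"z":0.392,"rx":0,"ry":0,"rz":-0.067,"claw":-1},
  ],
  newtons=25,
)

```text
time_s: 3.35
tool_pos: [0.4778, 0.2801, 0.0468]
tcp_rot: [-3.14, 0.001, -1.361]
ft_force: [1.3, 0.2, -7.0]
opening: 0.0134
finger_force: 28.4
```

Request:
drive_tool(
  targets=[
    {"x":0,"y":0,"z":0,"rz":-0.05,"claw":-1},
    {"x":0,"y":0,"z":0,"rz":-0.1,"claw":-1},
    {"x":0,"y":0,"z":0,"rz":-0.15,"claw":-1},
    {"x":0,"y":0,"z":0,"rz":-0.2,"claw":-1},
    {"x":0,"y":0,"z":0,"rz":-0.25,"claw":-1},
    {"x":0,"y":0,"z":0,"rz":-0.3,"claw":-1},
    {"x":0,"y":0,"z":0,"rz":-0.33,"claw":-1},
    {"x":0,"y":0,"z":0,"rz":-0.33,"claw":-1},
  ],
)

```text
validation failed for argument at $.ta...
```

Run:
```python
from h import *
s=robot.get_state(); print(s['tcp_rot'],s['torque'],s['ft_force'],s['joint_pos'],s['joint_efforts'])
```

```text
[-3.14038945e+00  9.49817415e-04 -1.36072921e+00] [ 0.02642293 -0.45567725  0.00893614] [ 1.25034177  0.23371006 -7.00644543] [ 8.22911526e-01  4.84891615e-01 -4.01660251e-01 -1.34543222e-04
 -6.82713891e-01 -6.12740656e-01] [ 4.07249518e-01 -4.10663259e+01  1.37929443e+01  3.10146265e+00
 -3.26977232e-01 -1.08103946e-02]
```

Request:
drive_tool(
  targets=[
    {"x":0,"y":0,"z":0,"rx":0,"ry":0,"rz":-0.05,"claw":-1},
    {"x":0,"y":0,"z":0,"rx":0,"ry":0,"rz":-0.1,"claw":-1},
    {"x":0,"y":0,"z":0,"rx":0,"ry":0,"rz":-0.15,"claw":-1},
    {"x":0,"y":0,"z":0,"rx":0,"ry":0,"rz":-0.2,"claw":-1},
    {"x":0,"y":0,"z":0,"rx":0,"ry":0,"rz":-0.25,"claw":-1},
    {"x":0,"y":0,"z":0,"rx":0,"ry":0,"rz":-0.3,"claw":-1},
    {"x":0,"y":0,"z":0,"rx":0,"ry":0,"rz":-0.33,"claw":-1},
    {"x":0,"y":0,"z":0,"rx":0,"ry":0,"rz":-0.33,"claw":-1},
  ],
)

```text
time_s: 4.35
tool_pos: [0.4771, 0.2795, 0.0468]
tcp_rot: [3.141, 0.0, -0.325]
ft_force: [-1.4, -1.0, -1.5]
opening: 0.0133
finger_force: 28.8
```

Run:
```python
from h import *
s=robot.get_state(); print(s['tcp_rot'],s['torque'],s['ft_force'],s['joint_pos'][5])
```

```text
[ 3.14108350e+00  4.67813388e-04 -3.25077110e-01] [-0.27266772  0.339091    0.05108218] [-1.44475729 -1.02625695 -1.48384473] 0.42291567808827596
```

Request:
drive_tool(
  targets=[
    {"x":0,"y":0,"z":0,"rx":0,"ry":0,"rz":-0.03,"claw":-1},
    {"x":0,"y":0,"z":0,"rx":0,"ry":0,"rz":-0.06,"claw":-1},
    {"x":0,"y":0,"z":0,"rx":0,"ry":0,"rz":-0.08,"claw":-1},
    {"x":0,"y":0,"z":0,"rx":0,"ry":0,"rz":-0.08,"claw":-1},
  ],
)

```text
time_s: 4.85
tool_pos: [0.4766, 0.2795, 0.0469]
tcp_rot: [-3.141, 0.002, -0.08]
ft_force: [-4.4, -0.6, 3.0]
opening: 0.0133
finger_force: 72.1
```

Run:
```python
from h import *
s=robot.get_state(); print(s['tcp_rot'],s['torque'],s['ft_force'],s['joint_pos'][5])
```

```text
[-3.14145820e+00  1.87077038e-03 -7.99101928e-02] [-0.16799065  1.58899675 -1.45396871] [-4.39746483 -0.6189117   3.02668793] 0.6697930718424338
```

Request:
drive_tool(
  targets=[
    {"x":0,"y":0,"z":0,"rx":0,"ry":0,"rz":0.01,"claw":-0.3},
    {"x":0,"y":0,"z":0,"rx":0,"ry":0,"rz":0.01,"claw":0},
    {"x":0,"y":0,"z":-0.1,"rx":0,"ry":0,"rz":0.01,"claw":0.2},
    {"x":0,"y":0,"z":-0.22,"rx":0,"ry":0,"rz":0.05,"claw":1},
    {"x":0,"y":0,"z":-0.34,"rx":0,"ry":0,"rz":0.1,"claw":1},
    {"x":0,"y":0,"z":-0.4,"rx":0,"ry":0,"rz":0.15,"claw":1},
    {"x":0,"y":0,"z":-0.4,"rx":0,"ry":0,"rz":0.15,"claw":1},
  ],
)

```text
time_s: 5.72
tool_pos: [0.4791, 0.2813, 0.25]
tcp_rot: [-3.134, -0.003, -0.542]
ft_force: [0.4, 0.0, -0.6]
opening: 0.0855
finger_force: 0.0
```

Run:
```python
from h import *
np.set_printoptions(precision=4,suppress=True)
p=shot('wrist')
P,c=cloud(p); r,g,b=c.T
near=lambda x,y,d:np.hypot(P[:,0]-x,P[:,1]-y)<d
y=(r>120)&(g>90)&(b<90)&near(.48,.281,.05)&(P[:,2]<.09)
Q=P[y]; print('knob z',np.percentile(Q[:,2],[5,50,90,99]),len(Q)); Q=Q[Q[:,2]>np.percentile(Q[:,2],99)-.006]
print(' bar',cv2.minAreaRect((Q[:,:2]*1000).astype(np.float32)))
print(robot.get_state()['torque'],robot.get_state()['tcp_rot'])
```

```text
knob z [0.0269 0.0287 0.0582 0.0593] 1340
 bar ((477.6327209472656, 279.96527099609375), (13.733101844787598, 44.846534729003906), 79.77088165283203)
[-0.0167  0.0605 -0.0149] [-3.1381 -0.0011 -0.5417]
```

Request:
drive_tool(
  targets=[
    {"x":0.088,"y":0.109,"z":0,"rx":0,"ry":0,"rz":0.055,"claw":1},
    {"x":0.176,"y":0.218,"z":0,"rx":0,"ry":0,"rz":0.11,"claw":1},
    {"x":0.265,"y":0.327,"z":0,"rx":0,"ry":0,"rz":0.165,"claw":1},
    {"x":0.354,"y":0.436,"z":0,"rx":0,"ry":0,"rz":0.22,"claw":1},
    {"x":0.442,"y":0.545,"z":0,"rx":0,"ry":0,"rz":0.275,"claw":1},
    {"x":0.53,"y":0.654,"z":0,"rx":0,"ry":0,"rz":0.33,"claw":1},
    {"x":0.62,"y":0.763,"z":0,"rx":0,"ry":0,"rz":0.385,"claw":1},
    {"x":0.707,"y":0.872,"z":0,"rx":0,"ry":0,"rz":0.44,"claw":1},
  ],
)

```text
time_s: 6.78
tool_pos: [0.5459, -0.2172, 0.2444]
tcp_rot: [3.139, -0.001, -1.93]
ft_force: [1.5, 0.4, 0.3]
opening: 0.0853
finger_force: 0.0
```

Request:
drive_tool(
  targets=[
    {"x":0,"y":0,"z":0,"rx":0,"ry":0,"rz":0,"claw":1},
    {"x":0,"y":0,"z":0,"rx":0,"ry":0,"rz":0,"claw":1},
  ],
)

```text
time_s: 7.02
tool_pos: [0.5457, -0.2153, 0.2445]
tcp_rot: [3.138, -0.001, -1.925]
ft_force: [0.0, 0.0, -0.4]
opening: 0.0853
finger_force: 0.0
```

Run:
```python
from h import *
np.set_printoptions(precision=4,suppress=True)
print(robot.get_state()['tool_pos'],robot.get_state()['tcp_rot'],robot.get_state()['joint_pos'])
p=shot('wrist')
for q in ['cell','cell_head','rest','rest_seat','rest_head']:
    for r in spotter.landmark_of(p,q)[:2]:print(q,w(p,r['xyz']),round(r['confidence'],2))
P,c=cloud(p); r,g,b=c.T
near=lambda x,y,d:np.hypot(P[:,0]-x,P[:,1]-y)<d
h=(r>120)&(g<80)&(b<80)&near(.58,-.215,.05)&(P[:,2]>.038)&(P[:,2]<.06); Q=P[h]; print('head',len(Q),np.median(Q[:,2]),cv2.minAreaRect((Q[:,:2]*1000).astype(np.float32)))
Q=P[near(.557,-.275,.1)&(P[:,2]>.052)&(P[:,2]<.07)]; print('flanges',len(Q),np.median(Q[:,2]),cv2.minAreaRect((Q[:,:2]*1000).astype(np.float32)))
t=(r>g+25)&(g>b+8)&(r<180)&near(.555,-.275,.08)&(P[:,2]>.036)&(P[:,2]<.06);Q=P[t]
print('tube',len(Q),Q.mean(0),np.percentile(Q[:,2],99),cv2.minAreaRect((Q[:,:2]*1000).astype(np.float32)))
cv2.imwrite('pics/d.png',p['frame'][:,:,::-1])
```

```text
[ 0.5457 -0.2153  0.2445] [ 3.1385 -0.0006 -1.9253] [-0.1001  0.3196 -0.084  -0.0003 -1.1703 -0.2543]
cell [ 0.5357 -0.3406  0.0286] 0.89
cell [ 0.344  -0.2137  0.0279] 0.76
cell_head [ 0.5892 -0.2017  0.0301] 0.87
cell_head [ 0.4695 -0.1419  0.0302] 0.59
rest [0.5566 0.0184 0.0007] 0.74
rest_seat [ 0.5519 -0.0495  0.0409] 0.57
rest_head [ 0.5838 -0.201   0.0307] 0.39
head 867 0.04285805455702363 ((582.0152587890625, -217.79006958007812), (32.51057052612305, 28.736284255981445), 68.72725677490234)
flanges 1751 0.05579502357639998 ((554.9915161132812, -287.4947509765625), (116.8245620727539, 55.425594329833984), 68.75206756591797)
tube 1825 [ 0.5589 -0.2724  0.0463] 0.05116257043784633 ((554.27685546875, -288.5205078125), (81.53993225097656, 39.621089935302734), 68.90494537353516)
```

View pics/d.png

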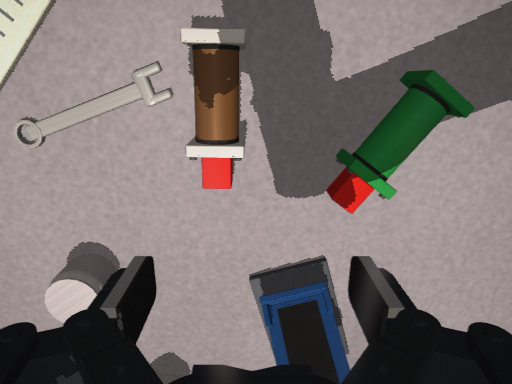

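The wrist view shows the brown cell from (213,37) (base) to (217,172) (red head). Its axis is at 68.75°, origin (0.534, −0.341), flange tops at 0.056, which agrees with the text. The rest's low end shows at (290,280).

Request:
drive_tool(
  targets=[
    {"x":0.08,"y":-0.05,"z":0.05,"rx":0,"ry":0,"rz":0.005,"claw":1},
    {"x":0.097,"y":-0.068,"z":0.16,"rx":0,"ry":0,"rz":0.005,"claw":1},
    {"x":0.097,"y":-0.068,"z":0.27,"rx":0,"ry":0,"rz":0.005,"claw":1},
    {"x":0.097,"y":-0.068,"z":0.36,"rx":0,"ry":0,"rz":0.005,"claw":1},
    {"x":0.097,"y":-0.068,"z":0.42,"rx":0,"ry":0,"rz":0.005,"claw":1},
    {"x":0.097,"y":-0.068,"z":0.451,"rx":0,"ry":0,"rz":0.005,"claw":1},
    {"x":0.097,"y":-0.068,"z":0.451,"rx":0,"ry":0,"rz":0.005,"claw":-1},
    {"x":0.097,"y":-0.068,"z":0.451,"rx":0,"ry":0,"rz":0.005,"claw":-1},
  ],
  newtons=50,
)

```text
time_s: 8.32
tool_pos: [0.5626, -0.2726, 0.0224]
tcp_rot: [-3.139, 0.0, -1.941]
ft_force: [-0.5, 0.2, -0.1]
opening: 0.0516
finger_force: 0.0
```

Request:
drive_tool(
  targets=[
    {"x":0,"y":0,"z":0,"rx":0,"ry":0,"rz":0,"claw":-1},
    {"x":0,"y":0,"z":0,"rx":0,"ry":0,"rz":0,"claw":-1},
  ],
)

```text
time_s: 8.57
tool_pos: [0.5626, -0.2727, 0.0228]
tcp_rot: [-3.138, 0.0, -1.941]
ft_force: [-1.4, 2.4, 7.5]
opening: 0.0426
finger_force: 51.4
```

Request:
drive_tool(
  targets=[
    {"x":0,"y":0,"z":-0.04,"rx":0,"ry":0,"rz":0,"claw":-1},
    {"x":0,"y":0,"z":-0.13,"rx":0,"ry":0,"rz":0,"claw":-1},
    {"x":-0.05,"y":0.02,"z":-0.24,"rx":0,"ry":0,"rz":-0.02,"claw":-1},
    {"x":-0.12,"y":0.05,"z":-0.34,"rx":0,"ry":0,"rz":-0.04,"claw":-1},
    {"x":-0.21,"y":0.085,"z":-0.42,"rx":0,"ry":0,"rz":-0.06,"claw":-1},
    {"x":-0.31,"y":0.125,"z":-0.48,"rx":0,"ry":0,"rz":-0.08,"claw":-1},
    {"x":-0.4,"y":0.165,"z":-0.52,"rx":0,"ry":0,"rz":-0.0955,"claw":-1},
    {"x":-0.467,"y":0.193,"z":-0.52,"rx":0,"ry":0,"rz":-0.0955,"claw":-1},
  ],
)

```text
time_s: 9.57
tool_pos: [0.5559, -0.0179, 0.2827]
tcp_rot: [-3.138, 0.002, -1.64]
ft_force: [1.3, -0.4, -3.2]
opening: 0.0423
finger_force: 51.4
```

Request:
drive_tool(
  targets=[
    {"x":0,"y":0,"z":0,"rx":0,"ry":0,"rz":0,"claw":-1},
    {"x":0,"y":0,"z":0,"rx":0,"ry":0,"rz":0,"claw":-1},
  ],
)

```text
time_s: 9.82
tool_pos: [0.5554, -0.0201, 0.2802]
tcp_rot: [3.14, -0.0, -1.641]
ft_force: [-0.2, -0.3, -2.5]
opening: 0.0426
finger_force: 51.4
```

Run:
```python
from h import *
np.set_printoptions(precision=4,suppress=True)
print(robot.get_state()['tool_pos'],robot.get_state()['tcp_rot'],robot.get_state()['joint_pos'])
p=shot('wrist')
for q in ['cell','cell_head','rest','rest_seat','rest_head']:
    for r in spotter.landmark_of(p,q)[:2]:print(q,w(p,r['xyz']),round(r['confidence'],2))
P,c=cloud(p); r,g,b=c.T
np.savez('/tmp/wrest',P=P,c=c)
B=(b>r+30)&(P[:,2]>.012)&(P[:,2]<.15)&(abs(P[:,0]-.557)<.1)&(abs(P[:,1]-.02)<.13)
Q=P[B]; print('blue',len(Q),Q.min(0),Q.max(0))
F=Q[(Q[:,2]>.06)&(Q[:,2]<.12)]
A=np.c_[F[:,:2],np.ones(len(F))]
k=np.ones(len(F),bool)
for _ in range(5):
    co=np.linalg.lstsq(A[k],F[k,2],rcond=None)[0]; k=abs(A@co-F[:,2])<.004
print('plane',co,k.sum(),len(F),'yaw',np.degrees(np.arctan2(-co[0],co[1])),'slope',np.degrees(np.arctan(np.hypot(*co[:2]))))
f=F[k]; print('floor rect',cv2.minAreaRect((f[:,:2]*1000).astype(np.float32)))
Q=P[(P[:,2]>.006)&(P[:,2]<.014)&(abs(P[:,0]-.557)<.1)&(abs(P[:,1]-.02)<.13)]
print('foot',len(Q),cv2.minAreaRect((Q[:,:2]*1000).astype(np.float32)))
cv2.imwrite('pics/e.png',p['frame'][:,:,::-1])
```

```text
[ 0.5554 -0.0201  0.2802] [ 3.1402 -0.0001 -1.6415] [ 0.2553  0.2423 -0.1011 -0.0003 -1.2288 -0.3259]
cell [ 0.5488 -0.0929  0.2872] 0.63
cell_head [ 0.47   -0.1417  0.0285] 0.91Traceback (most recent call last):
  File "<stdin>", line 10, in <module>
    return umr_minimum(a, axis, None, out, keepdims, initial, where)
ValueError: zero-size array to reduction operation minimum which has no identity
```

Run:
```python
from h import *
np.set_printoptions(precision=4,suppress=True)
from scipy.optimize import least_squares
def sd(q,lo,hi): # dist outside/inside to box
    c=(np.array(lo)+hi)/2; e=(np.array(hi)-lo)/2; d=abs(q-c)-e
    return np.linalg.norm(np.maximum(d,0),axis=1)+np.minimum(d.max(1),0)
s2=2**-.5
def model(q): # trough frame: u along slope up, n normal, origin floor/stop corner
    y=q[:,1]+.05; z=q[:,2]-.022; t=np.c_[q[:,0],(y+z)*s2,(z-y)*s2]
    return np.min([abs(sd(q,[-.05,-.075,0],[.05,.075,.01])),abs(np.maximum(abs(t[:,2]),np.maximum(abs(t[:,0])-.04,np.maximum(-t[:,1],t[:,1]-.13)))),
      abs(sd(t,[-.042,-.006,0],[.042,0,.03])),abs(sd(t,[.034,0,0],[.04,.024,.02])),abs(sd(t,[-.04,0,0],[-.034,.024,.02]))],axis=0)
X=[]
for n in ['scene','side']:
    p=dict(np.load('/tmp/%s.npz'%n)); P,c=cloud(p)
    Q=P[(abs(P[:,0]-.558)<.075)&(abs(P[:,1]-.01)<.11)&(P[:,2]>.006)&(P[:,2]<.15)]
    def f(a,Q):
        R2=R.from_euler('z',a[2]).as_matrix(); return model((Q-[a[0],a[1],a[3]])@R2)
    sol=least_squares(f,[.56,.018,-.07,0],args=(Q,),loss='soft_l1',f_scale=.002,x_scale=[.01,.01,.1,.01],diff_step=1e-3)
    print(n,len(Q),sol.x,np.degrees(sol.x[2]),np.median(sol.fun),np.median(f(sol.x,Q)))
    X.append(Q)
Q=np.vstack(X)
best=min((least_squares(f,[x0,y0,t0,0],args=(Q,),loss='soft_l1',f_scale=.002,x_scale=[.01,.01,.1,.01],diff_step=1e-3) for x0 in(.555,.562) for y0 in(.014,.02) for t0 in(-.1,-.05)),key=lambda s:s.cost)
a=best.x; print('both',a,np.degrees(a[2])); M=R.from_euler('z',a[2]).as_matrix()
for v in([0,-.0698,.0418],[0,.0363,.1479]): print(M@v+[a[0],a[1],0])
```

```text
scene 1379 [ 0.5602  0.0216 -0.0778 -0.0002] -4.459074883820576 0.0015395628135536036 0.0015395628135536036
side 1327 [ 0.558   0.0302 -0.0173 -0.0008] -0.9935345220762125 0.002170753245801415 0.002170753245801415
both [ 0.5605  0.0238 -0.0848 -0.0003] -4.8614623804903365
[ 0.5545 -0.0457  0.0418]
[0.5635 0.06   0.1479]
```

Request:
drive_tool(
  targets=[
    {"x":0.03,"y":0,"z":0,"rx":0,"ry":-0.04,"rz":0,"claw":-1},
    {"x":0.07,"y":0,"z":0,"rx":0,"ry":-0.09,"rz":0,"claw":-1},
    {"x":0.1,"y":0,"z":0.04,"rx":0,"ry":-0.14,"rz":0,"claw":-1},
    {"x":0.128,"y":0,"z":0.08,"rx":0,"ry":-0.19,"rz":0,"claw":-1},
    {"x":0.128,"y":0,"z":0.14,"rx":0,"ry":-0.23,"rz":0,"claw":-1},
    {"x":0.128,"y":0,"z":0.196,"rx":0,"ry":-0.25,"rz":0,"claw":-1},
    {"x":0.128,"y":0,"z":0.196,"rx":0,"ry":-0.25,"rz":0,"claw":-1},
    {"x":0.128,"y":0,"z":0.196,"rx":0,"ry":-0.25,"rz":0,"claw":-1},
  ],
)

```text
time_s: 11.12
tool_pos: [0.5522, -0.0843, 0.184]
tcp_rot: [-3.138, 0.783, -1.639]
ft_force: [-0.5, -0.9, -1.9]
opening: 0.0427
finger_force: 51.4
```

Run:
```python
from h import *
np.set_printoptions(precision=4,suppress=True)
s=robot.get_state();print(s['joint_pos']);T=toolT(s);print(T)
ims=[]
for n in ['scene','side']:
    p=shot(n); ims.append(p['frame'][80:330,150:420])
    for q in ['cell','cell_head','rest','rest_seat','rest_head']:
        for r in spotter.landmark_of(p,q)[:3]:print(n,q,w(p,r['xyz']),round(r['confidence'],2))
    P,c=cloud(p)
    Q=P[(P[:,2]>.006)&(P[:,2]<.014)&(abs(P[:,0]-.557)<.075)&(abs(P[:,1]-.02)<.11)]
    print('foot',len(Q),cv2.minAreaRect((Q[:,:2]*1000).astype(np.float32)))
    np.savez('/tmp/%s2'%n,**{k:p[k] for k in ['frame','range_z','fx','fy','cx','cy','c2w']})
cv2.imwrite('pics/f.png',cv2.resize(np.hstack(ims),None,fx=1.48,fy=1.48)[:,:,::-1])
```

```text
[-0.2992  0.4773  0.0521 -0.7685 -1.4223  0.4598]
[[-0.0482 -0.9975  0.0511  0.5522]
 [-0.7071  0.0702  0.7036 -0.0843]
 [-0.7055 -0.0022 -0.7087  0.184 ]
 [ 0.      0.      0.      1.    ]]
scene cell [ 0.5463 -0.1386  0.1303] 0.94
scene cell [ 0.4752 -0.3981  0.0277] 0.71
scene cell [ 0.3475 -0.2212  0.0294] 0.52
scene cell_head [ 0.4722 -0.1393  0.0277] 0.81
scene cell_head [ 0.5607 -0.0392  0.2409] 0.59
scene rest [ 0.5617  0.0158 -0.0031] 0.89
scene rest_seat [ 0.5577 -0.0498  0.0354] 0.98
scene rest_seat [ 0.7803  0.0695 -0.0012] 0.48
scene rest_head [0.5616 0.0517 0.1501] 0.86
foot 544 ((561.2523803710938, 18.017295837402344), (181.7920379638672, 102.71642303466797), 85.39657592773438)
side cell [ 0.3446 -0.2194  0.0286] 0.77
side cell [ 0.6901 -0.3178 -0.0014] 0.73
side cell [ 0.4663 -0.3956  0.0268] 0.58
side cell_head [ 0.5515 -0.0382  0.2414] 0.95
side cell_head [ 0.4706 -0.1358  0.0293] 0.76
side cell_head [ 0.3187 -0.3681  0.0254] 0.58
side rest [ 0.5583  0.0206 -0.0005] 0.79
side rest_seat [ 0.5565 -0.0488  0.0455] 0.65
side rest_seat [ 0.5536 -0.0361  0.2408] 0.26
side rest_head [0.5617 0.0605 0.1511] 0.91
foot 614 ((557.4468383789062, 37.861446380615234), (112.07181549072266, 186.55250549316406), 2.0259881019592285)
```

View pics/f.png

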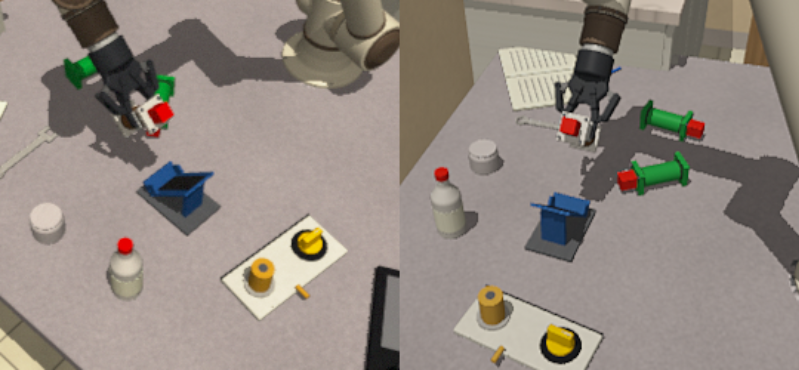

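Both views show the cell clamped and tilted head-up (red head at (160,113) in the left crop, (570,126) in the right), lined up with the empty rest at (178,190) and (563,220). I approach along the floor normal.

Request:
drive_tool(
  targets=[
    {"x":-0.011,"y":0,"z":0.07,"rx":0,"ry":0,"rz":0,"claw":-1},
    {"x":-0.011,"y":0,"z":0.15,"rx":0,"ry":0,"rz":0,"claw":-1},
    {"x":-0.011,"y":0,"z":0.21,"rx":0,"ry":0,"rz":0,"claw":-1},
    {"x":-0.011,"y":0,"z":0.24,"rx":0,"ry":0,"rz":0,"claw":-1},
    {"x":-0.011,"y":0,"z":0.24,"rx":0,"ry":0,"rz":0,"claw":-1},
    {"x":-0.011,"y":0,"z":0.24,"rx":0,"ry":0,"rz":0,"claw":-1},
  ],
)

```text
time_s: 12.48
tool_pos: [0.5584, 0.0039, 0.1026]
tcp_rot: [-3.139, 0.785, -1.64]
ft_force: [0.1, 0.6, -2.2]
opening: 0.0423
finger_force: 51.5
```

Run:
```python
from h import *
np.set_printoptions(precision=4,suppress=True)
s=robot.get_state();T=toolT(s);print(s['tool_pos'],'tool force',T[:3,:3].T@s['ft_force'])
a=[]
for n in ['scene','side']:
    p=shot(n); a.append(p['frame'][130:250,210:340] if n=='scene' else p['frame'][130:250,290:420][:120])
    for q in ['cell','cell_head','rest_seat','rest_head']:
        for r in spotter.landmark_of(p,q)[:3]:
            x=w(p,r['xyz'])
            if abs(x[0]-.557)<.03 and abs(x[1])<.1: print(n,q,x,round(r['confidence'],2))
cv2.imwrite('pics/g.png',cv2.resize(np.hstack(a),None,fx=3,fy=3,interpolation=cv2.INTER_CUBIC)[:,:,::-1])
```

```text
[0.5584 0.0039 0.1026] tool force [ 1.1266 -0.0296  2.0199]
scene cell [ 0.5513 -0.0511  0.0491] 0.92
scene cell_head [0.566  0.0512 0.1586] 0.65
scene rest_seat [ 0.5554 -0.0517  0.034 ] 0.91
scene rest_head [0.5616 0.0481 0.1512] 0.95
side cell [ 0.5515 -0.0515  0.0551] 0.92
side cell_head [0.5617 0.0508 0.1567] 0.56
side rest_seat [ 0.5522 -0.0475  0.0432] 0.81
side rest_head [0.5649 0.0569 0.1526] 0.66
```

View pics/g.png

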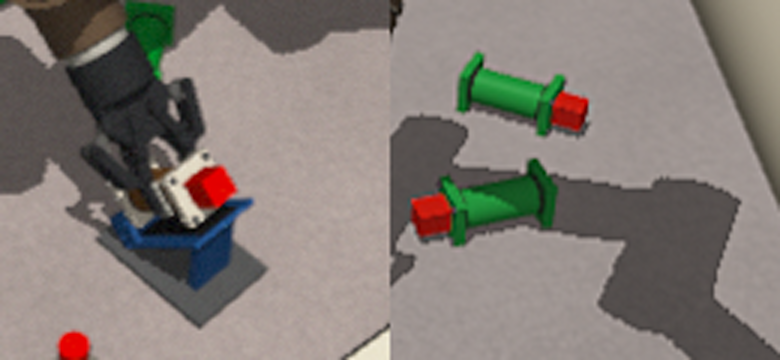

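The left crop shows the cell just above the trough floor, aligned between the cheeks, with its red head at (212,187). I creep down along the floor normal.

Request:
drive_tool(
  targets=[
    {"x":0,"y":0,"z":0.005,"rx":0,"ry":0,"rz":0,"claw":-1},
    {"x":0,"y":0,"z":0.01,"rx":0,"ry":0,"rz":0,"claw":-1},
    {"x":0,"y":0,"z":0.014,"rx":0,"ry":0,"rz":0,"claw":-1},
    {"x":0,"y":0,"z":0.014,"rx":0,"ry":0,"rz":0,"claw":-1},
  ],
)

```text
time_s: 13.48
tool_pos: [0.5579, 0.0099, 0.0967]
tcp_rot: [3.141, 0.785, -1.642]
ft_force: [0.6, 0.4, -2.4]
opening: 0.0425
finger_force: 51.5
```

Request:
drive_tool(
  targets=[
    {"x":0,"y":0,"z":0.003,"rx":0,"ry":0,"rz":0,"claw":-1},
    {"x":0,"y":0,"z":0.003,"rx":0,"ry":0,"rz":0,"claw":-1},
  ],
)

```text
time_s: 13.72
tool_pos: [0.5582, 0.0106, 0.096]
tcp_rot: [-3.141, 0.785, -1.641]
ft_force: [0.2, -0.3, -1.2]
opening: 0.0427
finger_force: 51.5
```

Request:
drive_tool(
  targets=[
    {"x":0,"y":0,"z":0.003,"rx":0,"ry":0,"rz":0,"claw":-1},
    {"x":0,"y":0,"z":0.003,"rx":0,"ry":0,"rz":0,"claw":-1},
  ],
)

```text
time_s: 13.98
tool_pos: [0.5582, 0.0107, 0.0959]
tcp_rot: [-3.14, 0.784, -1.64]
ft_force: [-3.3, -4.7, 4.2]
opening: 0.0423
finger_force: 52.3
```

Request:
drive_tool(
  targets=[
    {"x":0.004,"y":0,"z":-0.001,"rx":0,"ry":0,"rz":0,"claw":-1},
    {"x":0.008,"y":0,"z":-0.001,"rx":0,"ry":0,"rz":0,"claw":-1},
    {"x":0.008,"y":0,"z":-0.001,"rx":0,"ry":0,"rz":0,"claw":-1},
  ],
)

```text
time_s: 14.35
tool_pos: [0.5588, 0.0084, 0.0937]
tcp_rot: [-3.138, 0.786, -1.638]
ft_force: [-1.9, -1.9, 5.7]
opening: 0.0426
finger_force: 52.2
```

Request:
drive_tool(
  targets=[
    {"x":0.003,"y":0,"z":0,"rx":0,"ry":0,"rz":0,"claw":-1},
    {"x":0.003,"y":0,"z":0,"rx":0,"ry":0,"rz":0,"claw":-1},
  ],
)

```text
time_s: 14.6
tool_pos: [0.559, 0.0074, 0.0928]
tcp_rot: [-3.137, 0.786, -1.638]
ft_force: [-1.7, -2.0, 5.9]
opening: 0.0425
finger_force: 52.2
```

Request:
drive_tool(
  targets=[
    {"x":0.003,"y":0,"z":0,"rx":0,"ry":0,"rz":0,"claw":-1},
    {"x":0.003,"y":0,"z":0,"rx":0,"ry":0,"rz":0,"claw":-1},
  ],
)

```text
time_s: 14.85
tool_pos: [0.559, 0.0064, 0.0917]
tcp_rot: [-3.137, 0.786, -1.638]
ft_force: [0.9, -2.2, 6.0]
opening: 0.0427
finger_force: 52.2
```

Request:
drive_tool(
  targets=[
    {"x":0.003,"y":0,"z":0,"rx":0,"ry":0,"rz":0,"claw":-1},
    {"x":0.003,"y":0,"z":0,"rx":0,"ry":0,"rz":0,"claw":-1},
  ],
)

```text
time_s: 15.1
tool_pos: [0.559, 0.0063, 0.0916]
tcp_rot: [-3.136, 0.788, -1.637]
ft_force: [-1.5, -0.1, 8.7]
opening: 0.0427
finger_force: 52.3
```

Request:
drive_tool(
  targets=[
    {"x":0.003,"y":0,"z":0,"rx":0,"ry":0,"rz":0,"claw":-1},
    {"x":0.003,"y":0,"z":0,"rx":0,"ry":0,"rz":0,"claw":-1},
  ],
)

```text
time_s: 15.35
tool_pos: [0.559, 0.0062, 0.0915]
tcp_rot: [-3.136, 0.791, -1.636]
ft_force: [-0.7, 2.2, 12.6]
opening: 0.0426
finger_force: 52.4
```

Run:
```python
from h import *
np.set_printoptions(precision=4,suppress=True)
s=robot.get_state();T=toolT(s);print(s['tool_pos'],'tool force',T[:3,:3].T@s['ft_force'])
for n in ['scene','side']:
    p=shot(n)
    for q in ['cell','cell_head','rest_seat','rest_head']:
        for r in spotter.landmark_of(p,q)[:3]:
            x=w(p,r['xyz'])
            if abs(x[0]-.557)<.03 and abs(x[1])<.1: print(n,q,x,round(r['confidence'],2))
```

```text
[0.559  0.0062 0.0915] tool force [-10.5102   0.8525  -7.3286]
scene cell [ 0.554  -0.0463  0.0369] 0.92
scene cell_head [0.5631 0.0523 0.1476] 0.9
scene rest_seat [ 0.5584 -0.0536  0.0362] 0.88
scene rest_head [0.5622 0.0519 0.1489] 0.88
side cell [ 0.5497 -0.05    0.0459] 0.9
side cell_head [0.5594 0.0516 0.1477] 0.63
side rest_seat [ 0.5539 -0.0491  0.0432] 0.85
side rest_seat [ 0.5511 -0.0487  0.0399] 0.58
side rest_head [0.5633 0.0552 0.1496] 0.9
```

The TCP stalls while the force along the slope builds, so the cell is against the stop. I release and back off along the normal.

Request:
drive_tool(
  targets=[
    {"x":-0.002,"y":0,"z":0,"rx":0,"ry":0,"rz":0,"claw":0.1},
    {"x":-0.002,"y":0,"z":0,"rx":0,"ry":0,"rz":0,"claw":0.5},
    {"x":-0.002,"y":0,"z":0,"rx":0,"ry":0,"rz":0,"claw":1},
    {"x":-0.002,"y":0,"z":-0.05,"rx":0,"ry":0,"rz":0,"claw":1},
    {"x":-0.002,"y":0,"z":-0.15,"rx":0,"ry":0,"rz":0,"claw":1},
    {"x":-0.002,"y":0,"z":-0.27,"rx":0,"ry":0,"rz":0,"claw":1},
    {"x":-0.002,"y":0,"z":-0.34,"rx":0,"ry":0,"rz":0,"claw":1},
    {"x":-0.002,"y":0,"z":-0.36,"rx":0,"ry":0,"rz":0,"claw":1},
  ],
)

```text
time_s: 16.85
tool_pos: [0.5492, -0.1233, 0.2172]
tcp_rot: [-3.138, 0.785, -1.641]
ft_force: [0.3, 0.5, 0.2]
opening: 0.0855
finger_force: 0.0
```

Run:
```python
from h import *
np.set_printoptions(precision=4,suppress=True)
print(toolT(robot.get_state()),robot.get_state()['joint_pos'])
a=[]
for n in ['scene','side','wrist']:
    p=shot(n); a.append(p['frame'])
    for q in ['cell','cell_head','rest_seat','rest_head']:
        for r in spotter.landmark_of(p,q)[:3]:
            x=w(p,r['xyz'])
            if abs(x[0]-.557)<.03 and abs(x[1])<.1: print(n,q,x,round(r['confidence'],2))
    P,c=cloud(p); r,g,b=c.T
    h=(r>120)&(g<80)&(b<80)&(np.linalg.norm(P-[.562,.04,.135],axis=1)<.04); Q=P[h]; print('head',len(Q),Q.mean(0),Q.min(0),Q.max(0))
cv2.imwrite('pics/i.png',np.hstack([a[0][130:300,210:380],a[2][20:190,100:410]])[:,:,::-1].repeat(1,0))
```

```text
[[-0.0496 -0.9974  0.0531  0.5492]
 [-0.706   0.0727  0.7045 -0.1233]
 [-0.7065 -0.0026 -0.7077  0.2172]
 [ 0.      0.      0.      1.    ]] [-0.3586  0.4665  0.1208 -0.7469 -1.5168  0.4438]
scene cell [ 0.5508 -0.05    0.0386] 0.77
scene cell_head [0.5652 0.0544 0.1487] 0.75
scene cell_head [ 0.5523 -0.0512  0.0375] 0.44
scene rest_seat [ 0.5587 -0.0517  0.0364] 0.76
scene rest_head [0.5603 0.052  0.1463] 0.68
head 134 [0.5655 0.0482 0.1453] [0.5484 0.0219 0.1149] [0.5787 0.067  0.1594]
side cell [ 0.5506 -0.0504  0.0399] 0.97
side cell_head [0.5616 0.0521 0.1476] 0.66
side rest_seat [ 0.5526 -0.0503  0.0446] 0.76
side rest_head [0.5613 0.0572 0.1528] 0.7
head 101 [0.5593 0.0567 0.1476] [0.5465 0.0447 0.1355] [0.5747 0.0684 0.1579]
wrist cell [ 0.5561 -0.0455  0.0437] 0.65
wrist cell_head [0.5604 0.0584 0.1509] 0.56
wrist rest_seat [ 0.5503 -0.0499  0.0388] 0.68
wrist rest_seat [0.558  0.0536 0.1472] 0.22
head 869 [0.5606 0.0341 0.1467] [0.5457 0.0223 0.1362] [0.5756 0.0464 0.1574]
```

View pics/i.png

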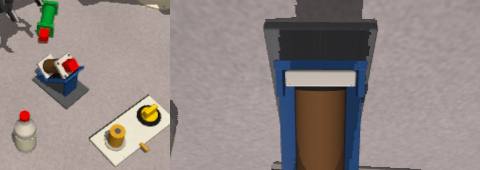

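The cell lies centred between the cheeks with its base at the foot stop (white flange at (320,78) in the right part). I go round to approach the head from its outer end.

Request:
drive_tool(
  targets=[
    {"x":-0.085,"y":0,"z":-0.085,"rx":0,"ry":0.055,"rz":0,"claw":1},
    {"x":-0.139,"y":0,"z":-0.032,"rx":0,"ry":0.11,"rz":0,"claw":1},
    {"x":-0.21,"y":0,"z":0.038,"rx":0,"ry":0.165,"rz":0,"claw":1},
    {"x":-0.282,"y":0,"z":0.108,"rx":0,"ry":0.22,"rz":0,"claw":1},
    {"x":-0.354,"y":0,"z":0.178,"rx":0,"ry":0.275,"rz":0,"claw":1},
    {"x":-0.425,"y":0,"z":0.248,"rx":0,"ry":0.33,"rz":0,"claw":1},
    {"x":-0.443,"y":0,"z":0.266,"rx":0,"ry":0.385,"rz":0,"claw":1},
    {"x":-0.443,"y":0,"z":0.266,"rx":0,"ry":0.44,"rz":0,"claw":1},
  ],
)

```text
time_s: 18.6
tool_pos: [0.5665, 0.1303, 0.2791]
tcp_rot: [-3.14, -0.602, -1.64]
ft_force: [-0.3, -0.3, -0.6]
opening: 0.0853
finger_force: 0.0
```

Run:
```python
from h import *
np.set_printoptions(precision=4,suppress=True)
s=robot.get_state();T=toolT(s);print(T,s['joint_pos'])
u=np.array([.05,.706,.706]);u/=np.linalg.norm(u); xx=np.array([.99745,-.0714,0]); 
# wanted tool: z=-u, y=-xx
z=-u; y=-xx; y-=z*(y@z); y/=np.linalg.norm(y); D=np.c_[np.cross(y,z),y,z]
print('rotvec/pi',R.from_matrix(T[:3,:3].T@D).as_rotvec()/np.pi)
hd=np.array([.5623,.056,.1485])
for d in(.10,-.02): print(d,(T[:3,:3].T@(hd+d*u-T[:3,3]))/.5)
```

```text
[[-0.0567 -0.9977 -0.037   0.5665]
 [-0.8225  0.0677 -0.5647  0.1303]
 [ 0.5659 -0.0016 -0.8245  0.2791]
 [ 0.      0.      0.      1.    ]] [ 0.6958  0.4274 -0.1092  0.4238 -1.4847 -0.8991]
rotvec/pi [-0.001   0.0589  0.0006]
0.1 [-0.062  -0.0018  0.1031]
-0.02 [-0.0178 -0.0011  0.339 ]
```

Request:
drive_tool(
  targets=[
    {"x":-0.03,"y":0,"z":0.05,"rx":0,"ry":0.03,"rz":0,"claw":1},
    {"x":-0.062,"y":0,"z":0.103,"rx":0,"ry":0.059,"rz":0,"claw":1},
    {"x":-0.062,"y":0,"z":0.103,"rx":0,"ry":0.059,"rz":0,"claw":1},
    {"x":-0.062,"y":0,"z":0.103,"rx":0,"ry":0.059,"rz":0,"claw":1},
  ],
)

```text
time_s: 19.1
tool_pos: [0.5669, 0.1252, 0.2201]
tcp_rot: [-3.139, -0.78, -1.644]
ft_force: [-0.2, 0.4, 0.5]
opening: 0.0856
finger_force: 0.0
```

Run:
```python
from h import *
np.set_printoptions(precision=4,suppress=True)
s=robot.get_state();T=toolT(s);print(T)
for n in ['wrist','scene']:
    p=shot(n)
    for q in ['cell_head','cell']:
        for r in spotter.landmark_of(p,q)[:2]: print(n,q,w(p,r['xyz']),round(r['confidence'],2))
    P,c=cloud(p); r,g,b=c.T
    h=(r>110)&(g<70)&(b<70)&(np.linalg.norm(P-[.562,.05,.14],axis=1)<.04); Q=P[h]
    L=(Q-T[:3,3])@T[:3,:3]; print(n,'head in tool',len(L),L.min(0),L.max(0))
    if n=='wrist':
        E=L[L[:,2]<np.percentile(L[:,2],30)+.003]; print('end face',np.median(E,0),E.min(0),E.max(0)); print(cv2.minAreaRect((E[:,:2]*1000).astype(np.float32)))
        cv2.imwrite('pics/j.png',p['frame'][:,:,::-1])
```

```text
[[-0.0517 -0.9975 -0.0483  0.5669]
 [-0.7091  0.0707 -0.7015  0.1252]
 [ 0.7032 -0.002  -0.711   0.2201]
 [ 0.      0.      0.      1.    ]]
wrist cell_head [ 0.4721 -0.139   0.0281] 0.91
wrist cell_head [0.563  0.0537 0.1512] 0.77
wrist cell [ 0.3446 -0.2127  0.0274] 0.84
wrist cell [ 0.5551 -0.0467  0.044 ] 0.66
wrist head in tool 1905 [-0.0157 -0.0148  0.0982] [0.0143 0.0147 0.1324]
end face [-0.      0.0001  0.1001] [-0.0157 -0.0148  0.0982] [0.014  0.0147 0.1028]
((-0.8431110382080078, 0.04426383972167969), (29.75973129272461, 29.29763412475586), 0.9623891115188599)
scene cell_head [0.5646 0.0504 0.1473] 0.97
scene cell_head [ 0.4708 -0.1403  0.0312] 0.92
scene cell [ 0.3457 -0.2182  0.0298] 0.96
scene cell [ 0.4715 -0.3988  0.0283] 0.87
scene head in tool 165 [-0.0175 -0.0188  0.0957] [0.0144 0.0127 0.1364]
```

View pics/j.png

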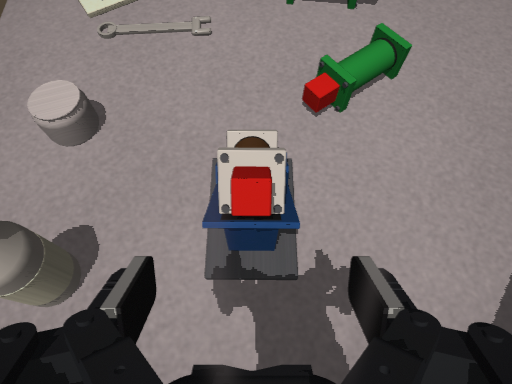

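The wrist view shows the red head end face at (252,198), centred between the open fingers; in tool axes it is at (−0.001, 0, 0.100). I advance 120 mm and close.

Request:
drive_tool(
  targets=[
    {"x":-0.002,"y":0,"z":0.07,"rx":0,"ry":0,"rz":0,"claw":1},
    {"x":-0.002,"y":0,"z":0.15,"rx":0,"ry":0,"rz":0,"claw":1},
    {"x":-0.002,"y":0,"z":0.21,"rx":0,"ry":0,"rz":0,"claw":1},
    {"x":-0.002,"y":0,"z":0.24,"rx":0,"ry":0,"rz":0,"claw":0.5},
    {"x":-0.002,"y":0,"z":0.24,"rx":0,"ry":0,"rz":0,"claw":0},
    {"x":-0.002,"y":0,"z":0.24,"rx":0,"ry":0,"rz":0,"claw":-1},
    {"x":-0.002,"y":0,"z":0.24,"rx":0,"ry":0,"rz":0,"claw":-1},
    {"x":-0.002,"y":0,"z":0.24,"rx":0,"ry":0,"rz":0,"claw":-1},
  ],
  newtons=80,
)

```text
time_s: 20.4
tool_pos: [0.5614, 0.0425, 0.1339]
tcp_rot: [-3.138, -0.781, -1.642]
ft_force: [1.2, 2.8, 3.3]
opening: 0.029
finger_force: 80.3
```

Request:
drive_tool(
  targets=[
    {"x":0,"y":0,"z":0,"rx":0,"ry":0,"rz":0,"claw":-1},
    {"x":0,"y":0,"z":0,"rx":0,"ry":0,"rz":0,"claw":-1},
  ],
)

```text
time_s: 20.65
tool_pos: [0.5614, 0.0424, 0.1339]
tcp_rot: [-3.138, -0.781, -1.642]
ft_force: [1.7, 3.8, 6.2]
opening: 0.0292
finger_force: 80.6
```

Request:
drive_tool(
  targets=[
    {"x":0.015,"y":0,"z":-0.012,"rx":0,"ry":0,"rz":0,"claw":-1},
    {"x":0.06,"y":0,"z":-0.06,"rx":0,"ry":0,"rz":0,"claw":-1},
    {"x":0.12,"y":0,"z":-0.12,"rx":0,"ry":0,"rz":0,"claw":-1},
    {"x":0.18,"y":0,"z":-0.182,"rx":0,"ry":0,"rz":0,"claw":-1},
    {"x":0.233,"y":0,"z":-0.236,"rx":0,"ry":0,"rz":0,"claw":-1},
    {"x":0.233,"y":0,"z":-0.236,"rx":0,"ry":0,"rz":0,"claw":-1},
  ],
)

```text
time_s: 21.4
tool_pos: [0.5605, 0.0419, 0.3004]
tcp_rot: [-3.137, -0.778, -1.646]
ft_force: [-0.8, -0.1, -2.6]
opening: 0.0288
finger_force: 79.7
```

Run:
```python
from h import *
np.set_printoptions(precision=4,suppress=True)
s=robot.get_state();T=toolT(s);print(T,s['ft_force'],s['opening'],s['joint_pos'])
d=np.array([.6104,.2549,.30])-T[:3,3]; print(T[:3,:3].T@d/.5, T[:3,:3].T@(d-[0,0,.086])/.5)
p=shot('side')
for q in ['cell','cell_head']:
    for r in spotter.landmark_of(p,q)[:3]: print(q,w(p,r['xyz']),round(r['confidence'],2))
```

```text
[[-0.0532 -0.9975 -0.0474  0.5605]
 [-0.7104  0.0712 -0.7002  0.0419]
 [ 0.7018 -0.0035 -0.7124  0.3004]
 [ 0.      0.      0.      1.    ]] [-0.794  -0.0927 -2.5783] 0.028828492543685295 [ 0.6166  0.3931 -0.236   0.5762 -1.5103 -0.8972]
[-0.3085 -0.0693 -0.3025] [-0.4292 -0.0687 -0.1799]
cell [ 0.3472 -0.2218  0.0292] 0.69
cell [ 0.5496 -0.0497  0.2068] 0.42
cell_head [ 0.4716 -0.1385  0.0271] 0.71
cell_head [ 0.7881 -0.1358  0.0007] 0.65
cell_head [ 0.3228 -0.3687  0.0279] 0.52
```

Request:
drive_tool(
  targets=[
    {"x":-0.05,"y":-0.012,"z":-0.05,"rx":0,"ry":-0.04,"rz":0,"claw":-1},
    {"x":-0.11,"y":-0.025,"z":-0.11,"rx":0,"ry":-0.09,"rz":0,"claw":-1},
    {"x":-0.17,"y":-0.04,"z":-0.17,"rx":0,"ry":-0.14,"rz":0,"claw":-1},
    {"x":-0.23,"y":-0.055,"z":-0.23,"rx":0,"ry":-0.19,"rz":0,"claw":-1},
    {"x":-0.28,"y":-0.065,"z":-0.275,"rx":0,"ry":-0.23,"rz":0,"claw":-1},
    {"x":-0.309,"y":-0.069,"z":-0.303,"rx":0,"ry":-0.248,"rz":0,"claw":-1},
    {"x":-0.309,"y":-0.069,"z":-0.303,"rx":0,"ry":-0.248,"rz":0,"claw":-1},
    {"x":-0.309,"y":-0.069,"z":-0.303,"rx":0,"ry":-0.248,"rz":0,"claw":-1},
  ],
)

```text
time_s: 22.55
tool_pos: [0.6093, 0.2543, 0.2953]
tcp_rot: [3.138, -0.007, -1.642]
ft_force: [-0.2, -0.4, -3.0]
opening: 0.0289
finger_force: 79.8
```

Run:
```python
from h import *
np.set_printoptions(precision=4,suppress=True)
s=robot.get_state();T=toolT(s);print(T,s['tcp_rot'],s['ft_force'],s['opening'])
from scipy.optimize import least_squares
for n in ['scene','side']:
    p=shot(n)
    for q in ['cell','cell_head','pedestal_top']:
        for r in spotter.landmark_of(p,q)[:3]:
            x=w(p,r['xyz'])
            if x[1]>.15: print(n,q,x,round(r['confidence'],2))
    P,c=cloud(p); r,g,b=c.T
    Q=P[(np.hypot(P[:,0]-T[0,3],P[:,1]-T[1,3])<.035)&(P[:,2]>.196)&(P[:,2]<.262)&(r>g+15)]  # tube side surface
    f=lambda a:np.hypot(Q[:,0]-a[0]-a[2]*(Q[:,2]-.23),Q[:,1]-a[1]-a[3]*(Q[:,2]-.23))-.022
    o=least_squares(f,[T[0,3],T[1,3],0,0],loss='soft_l1',f_scale=.002); print(n,len(Q),'tube axis',o.x,'rms',np.median(abs(f(o.x))))
    Q=P[(np.hypot(P[:,0]-.61,P[:,1]-.255)<.035)&(P[:,2]>.03)&(P[:,2]<.07)]
    o=least_squares(lambda a:np.hypot(Q[:,0]-a[0],Q[:,1]-a[1])-.022,[.61,.255],loss='soft_l1',f_scale=.002);print('ped axis',o.x,len(Q))
    if n=='side': cv2.imwrite('pics/k.png',p['frame'][:,:,::-1])
```

```text
[[-0.0707 -0.9975 -0.0038  0.6093]
 [-0.9975  0.0708 -0.0066  0.2543]
 [ 0.0068  0.0033 -1.      0.2953]
 [ 0.      0.      0.      1.    ]] [ 3.1383 -0.0068 -1.6416] [-0.1688 -0.4466 -2.9962] 0.028942860750881556
scene cell [0.4803 0.281  0.0494] 0.73
scene cell_head [0.612  0.2531 0.3115] 0.65
scene pedestal_top [0.6089 0.254  0.0713] 0.92
scene 185 tube axis [0.6085 0.2533 0.0029 0.0226] rms 0.0007028275146084076
ped axis [0.6099 0.2555] 139
side cell [0.6041 0.2529 0.1638] 0.89
side cell_head [0.6082 0.2529 0.3132] 0.81
side pedestal_top [0.6062 0.2531 0.0735] 0.75
side 316 tube axis [ 0.609   0.2552 -0.006   0.0105] rms 0.0006074228796642354
ped axis [0.6104 0.2566] 173
```

View pics/k.png

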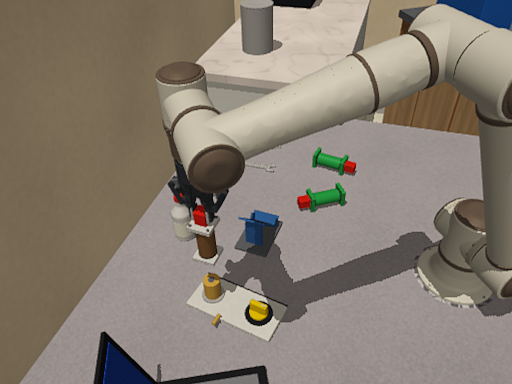

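The side view shows the cell hanging upright at (205,240) over the brass pedestal at (212,288), leaning about 0.9° in y. I correct that and descend.

Request:
drive_tool(
  targets=[
    {"x":-0.001,"y":-0.003,"z":0.05,"rx":0,"ry":-0.005,"rz":0,"claw":-1},
    {"x":-0.001,"y":-0.003,"z":0.11,"rx":0,"ry":-0.005,"rz":0,"claw":-1},
    {"x":-0.001,"y":-0.003,"z":0.15,"rx":0,"ry":-0.005,"rz":0,"claw":-1},
    {"x":-0.001,"y":-0.003,"z":0.165,"rx":0,"ry":-0.005,"rz":0,"claw":-1},
    {"x":-0.001,"y":-0.003,"z":0.165,"rx":0,"ry":-0.005,"rz":0,"claw":-1},
    {"x":-0.001,"y":-0.003,"z":0.165,"rx":0,"ry":-0.005,"rz":0,"claw":-1},
  ],
)

```text
time_s: 23.7
tool_pos: [0.6121, 0.2556, 0.216]
tcp_rot: [-3.14, 0.014, -1.641]
ft_force: [-0.1, 0.3, -2.9]
opening: 0.0288
finger_force: 79.7
```

Run:
```python
from h import *
np.set_printoptions(precision=4,suppress=True)
s=robot.get_state();T=toolT(s);print(s['tool_pos'],s['tcp_rot'],s['ft_force'])
from scipy.optimize import least_squares
z0=T[2,3]-.065
for n in ['scene','side']:
    p=shot(n); P,c=cloud(p); r,g,b=c.T
    Q=P[(np.hypot(P[:,0]-T[0,3],P[:,1]-T[1,3])<.035)&(abs(P[:,2]-z0)<.035)&(r>g+15)]
    f=lambda a:np.hypot(Q[:,0]-a[0]-a[2]*(Q[:,2]-z0),Q[:,1]-a[1]-a[3]*(Q[:,2]-z0))-.022
    o=least_squares(f,[T[0,3],T[1,3],0,0],loss='soft_l1',f_scale=.002); print(n,len(Q),'tube axis',o.x,'base',o.x[:2]-.07*o.x[2:])
    Q=P[(np.hypot(P[:,0]-.61,P[:,1]-.255)<.035)&(P[:,2]>.03)&(P[:,2]<.07)]
    o=least_squares(lambda a:np.hypot(Q[:,0]-a[0],Q[:,1]-a[1])-.022,[.61,.255],loss='soft_l1',f_scale=.002);print('ped axis',o.x,len(Q))
```

```text
[0.6121 0.2556 0.216 ] [-3.1395  0.0137 -1.6412] [-0.087   0.3266 -2.8725]
scene 163 tube axis [ 0.6119  0.2557 -0.0072 -0.0049] base [0.6124 0.2561]
ped axis [0.61   0.2549] 86
side 267 tube axis [ 0.6117  0.2574  0.0034 -0.0084] base [0.6115 0.2579]
ped axis [0.6103 0.2565] 154
```

Request:
drive_tool(
  targets=[
    {"x":0.001,"y":0.0036,"z":0.006,"rx":0,"ry":0.002,"rz":0,"claw":-1},
    {"x":0.001,"y":0.0036,"z":0.012,"rx":0,"ry":0.002,"rz":0,"claw":-1},
    {"x":0.001,"y":0.0036,"z":0.018,"rx":0,"ry":0.002,"rz":0,"claw":-1},
    {"x":0.001,"y":0.0036,"z":0.018,"rx":0,"ry":0.002,"rz":0,"claw":-1},
  ],
)

```text
time_s: 24.3
tool_pos: [0.6097, 0.255, 0.2054]
tcp_rot: [3.141, 0.006, -1.641]
ft_force: [0.2, 0.5, -2.2]
opening: 0.0287
finger_force: 79.8
```

Request:
drive_tool(
  targets=[
    {"x":0,"y":0,"z":0.003,"rx":0,"ry":0,"rz":0,"claw":-1},
    {"x":0,"y":0,"z":0.003,"rx":0,"ry":0,"rz":0,"claw":-1},
  ],
)

```text
time_s: 24.55
tool_pos: [0.6098, 0.2551, 0.205]
tcp_rot: [-3.141, 0.007, -1.641]
ft_force: [-2.1, 0.0, 1.8]
opening: 0.0289
finger_force: 80.3
```

Request:
drive_tool(
  targets=[
    {"x":0,"y":0,"z":0.003,"rx":0,"ry":0,"rz":0,"claw":-1},
    {"x":0,"y":0,"z":0.003,"rx":0,"ry":0,"rz":0,"claw":-1},
  ],
)

```text
time_s: 24.8
tool_pos: [0.6099, 0.2552, 0.205]
tcp_rot: [-3.14, 0.007, -1.641]
ft_force: [-3.4, -0.5, 7.5]
opening: 0.0292
finger_force: 81.2
```

Contact at z = 0.205, as expected. I check the position before letting go.

```bash
cat > chk.py <<'E'
from h import *
np.set_printoptions(precision=4,suppress=True)
s=robot.get_state();print(s['tool_pos'],s['tcp_rot'],s['ft_force'],s['torque'])
from scipy.optimize import least_squares
z0=.140
for n in ['scene','side']:
    p=shot(n); P,c=cloud(p); r,g,b=c.T
    Q=P[(np.hypot(P[:,0]-.61,P[:,1]-.255)<.035)&(abs(P[:,2]-z0)<.035)&(r>g+15)]
    f=lambda a:np.hypot(Q[:,0]-a[0]-a[2]*(Q[:,2]-z0),Q[:,1]-a[1]-a[3]*(Q[:,2]-z0))-.022
    o=least_squares(f,[.61,.255,0,0],loss='soft_l1',f_scale=.002); print(n,len(Q),'tube axis',o.x,'base',o.x[:2]-.066*o.x[2:])
    Q=P[(np.hypot(P[:,0]-.61,P[:,1]-.255)<.035)&(P[:,2]>.03)&(P[:,2]<.066)]
    o=least_squares(lambda a:np.hypot(Q[:,0]-a[0],Q[:,1]-a[1])-.022,[.61,.255],loss='soft_l1',f_scale=.002);print('ped axis',o.x,len(Q))
    if n=='side': cv2.imwrite('pics/l.png',cv2.resize(p['frame'][170:350,130:330],None,fx=3,fy=3)[:,:,::-1])
E
python3 chk.py
```

```text
[0.6099 0.2552 0.205 ] [-3.1398  0.0068 -1.6409] [-3.4363 -0.5124  7.542 ] [-0.024   1.2846 -0.073 ]
scene 154 tube axis [ 0.609   0.2551 -0.006   0.015 ] base [0.6094 0.2541]
ped axis [0.6102 0.255 ] 68
side 255 tube axis [ 0.6093  0.2563 -0.0103  0.0032] base [0.61   0.2561]
ped axis [0.6104 0.2564] 115
```

Base and pedestal axes agree within about 1 mm. I release and rise.

Request:
drive_tool(
  targets=[
    {"x":0,"y":0,"z":-0.002,"rx":0,"ry":0,"rz":0,"claw":-1},
    {"x":0,"y":0,"z":-0.002,"rx":0,"ry":0,"rz":0,"claw":-0.2},
    {"x":0,"y":0,"z":-0.002,"rx":0,"ry":0,"rz":0,"claw":0},
    {"x":0,"y":0,"z":-0.002,"rx":0,"ry":0,"rz":0,"claw":0.6},
    {"x":0,"y":0,"z":-0.03,"rx":0,"ry":0,"rz":0,"claw":0.8},
    {"x":0,"y":0,"z":-0.12,"rx":0,"ry":0,"rz":0,"claw":0.8},
    {"x":0,"y":0,"z":-0.2,"rx":0,"ry":0,"rz":0,"claw":0.8},
    {"x":0,"y":0,"z":-0.22,"rx":0,"ry":0,"rz":0,"claw":0.8},
  ],
  newtons=20,
)

```text
time_s: 25.9
tool_pos: [0.6109, 0.2548, 0.3176]
tcp_rot: [-3.135, 0.011, -1.641]
ft_force: [-0.5, 0.4, -0.1]
opening: 0.0767
finger_force: 0.0
```

```bash
python3 chk.py
```

```text
[0.6109 0.2548 0.3176] [-3.1347  0.0106 -1.6413] [-0.503   0.4136 -0.1136] [-0.0583  0.0248 -0.0123]
scene 151 tube axis [0.6093 0.2552 0.0124 0.0025] base [0.6085 0.255 ]
ped axis [0.6098 0.2555] 69
side 253 tube axis [ 0.6094  0.2568 -0.0024 -0.011 ] base [0.6095 0.2575]
ped axis [0.6103 0.2564] 113
```

View pics/l.png

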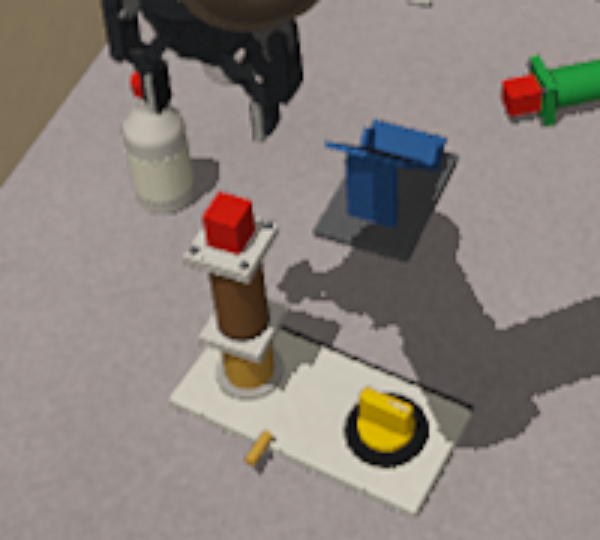

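The cell stands upright on the pedestal (red head (228,222), base (240,330)). The gripper is clear, and the knob bar at (385,410) lies along the plate, which is its off position.

```bash
python3 -c "
from cell import robot
print(robot.hand_in())"
```

```text
the job is handed in; nothing more can be done
None
```

I turned the knob to its anticlockwise stop, seated the cell in the rest and let go, then retook it by the red head and stood it on the brass pedestal. By camera it is upright and within about 2 mm of centre, and the job is handed in at about 26 s with no verdict shown.

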